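# Lock off a bench isolator

## Task

The bench supply must be locked off before service. On the sloped isolator box, slide the blue-knobbed lock bolt fully back to free the red handle, swing the handle a quarter turn from the green mark to the red mark until the hole in its ear lines up with the hole in the hasp bracket, then slide the bolt fully home again so that the handle is locked in the off position. Leave the beaker, timer, marker and roll of tape where they are.

Things in the scene. Friction and masses are not known exactly. Their poses are not given: they have to be found in the camera images.
- console: Fixed grey isolator box, 194 deep (x) x 256 wide (y) x 330 mm high; origin under its middle, front to -x. White panel sloping 23 degrees, z 70 mm at the front edge (x -92) to 148 mm (x 92). At the back (x 94 to 102) a visor rises; its lip overhangs to x = 48 mm at z 318 to 330, full width: lean the gripper about 23 degrees towards the front, along the panel's normal, to reach the handle.
- pivot (a point): Fixed point on the panel's surface on the handle's pivot axis. Its frame is the panel's, i.e. the console's turned by -23 degrees about its y: z out of the panel (leaning to the box's front), x up the slope, y to the left seen from the front. Offsets called pivot (x, y, z) are in this frame.
- handle (a joint): Red handle's angle about pivot z (rad): 0 = on (lever along +x, to the green dot); grows counter-clockwise seen from outside; pi/2 = off (lever along +y, to the red dot). No stop or detent there: travel ends at 1.70. Friction 0.18 N m, stays where left. The grey wheel below (44 mm radius) has 14 mm notches which the 10 mm round bolt enters only at 0 or pi/2, within about 0.05 rad.
- handle_grip (a point): Middle of the handle's upright red round grip (22 mm diameter, 45 mm tall, along pivot z), 75 mm from the pivot axis, 56 mm out from the panel; its top is 78 mm out, the lever below it reaches 33 mm out. Turns with the handle.
- ear_hole (a point): Centre of the 10 mm padlock hole in the handle's red ear (on the opposite side from the lever, 54 mm from the pivot axis, 21 mm out from the panel; the ear ends at 66 mm, its top is 25 mm out). Turns with the handle.
- hasp_hole (a point): Centre of the 10 mm hole in the fixed steel hasp bracket that bridges the bolt, at pivot (0, -54, 21) mm; the ear's hole lies on it when the handle is off.
- bolt (a joint): Travel of the lock bolt (m): 0 = home (nose 11 mm deep in a notch of the wheel, handle locked), 0.024 = fully back, away from the pivot (towards pivot -y); past 0.012 the handle is free. Slides with about 2 N of friction and stays where it is left.
- bolt_knob (a point): Middle of the bolt's upright round blue knob (18 mm diameter, 37 mm tall, standing along pivot z): at pivot (0, -100, 36) mm when home, moving to -y as it slides back; knob top is 53 mm out, the carriage below it reaches 16 mm out.
- beaker: Clear beaker, 68 mm diameter, 90 mm tall, loose; origin at the underside's centre; stands left of the box. Bystander.
- timer: White timer, 74 x 62 x 19 mm, loose; origin at the underside's centre; lies right of the box. Bystander.
- red_marker: White marker pen with red cap, 12 x 139 x 14 mm, loose; origin at the underside's centre; lies in front of the box. Bystander.
- tape_roll: Yellow roll of tape, 78 x 90 x 19 mm, loose; origin at the underside's centre; lies in front of the box, to the left. Bystander.

How it is judged:
On the way, in this order (a step that is already met when the one before it is completed fails the run):
1. the lock bolt is drawn back while the handle is still on (value of joint bolt above 0.018 m and value of joint handle below 0.2 rad), for 0.2 s.
2. the handle is swung to off with the bolt back, its hole over the hasp's (value of joint handle between 1.4908 and 1.6508 rad and value of joint bolt above 0.008 m), for 0.2 s.
At the end, for the whole second after the job is handed in: The handle is at off (1.571 within 0.06 rad) with the ear's hole within 4 mm of the hasp's hole, the lock bolt is home (within 4 mm), both at rest and released; the bystanders have not been shifted by more than 30 mm (value of joint handle between 1.5108 and 1.6308 rad and distance between ear_hole and hasp_hole below 0.004 m and value of joint bolt below 0.004 m and velocity of joint handle between -0.05 and 0.05 rad/s and velocity of joint bolt between -0.01 and 0.01 m/s); the robot touches nothing.
It fails at once if the handle is forced round while the lock bolt still engages its wheel (value of joint handle between 0.2 and 1.37 rad and value of joint bolt below 0.008 m).
It fails at once if the beaker is shifted by more than 30 mm (distance of beaker from where it was at the start of the episode above 0.03 m).
It fails at once if the timer is shifted by more than 30 mm (distance of timer from where it was at the start of the episode above 0.03 m).
It fails at once if the marker is shifted by more than 30 mm (distance of red_marker from where it was at the start of the episode above 0.03 m).
It fails at once if the roll of tape is shifted by more than 30 mm (distance of tape_roll from where it was at the start of the episode above 0.03 m).
It also fails if it takes over 58 s, if anything falls off the work surface, if the arm or the gripper's body presses on something with over 40 N, if the wrist force passes 120 N, or if a joint passes its speed limit or range.

## Robot

A 6-joint arm with a two-finger parallel gripper is mounted at the origin on a cart in front of the work surface, level with it; the furniture and walls round the work are solid. World frame = base frame: x ahead of the robot, y to its left, z up, the work surface at z = 0. Lengths are in m, angles in rad, forces in N, time in s.
With the tool pointing down it reaches from about 0.35 to 0.95 m from the base axis. Payload 17.4 kg.
Tool frame: the origin (TCP) lies between the finger pads; the fingertips stand 19 mm ahead of it and the grasp point (between the pads) is the TCP; z points along the fingers, x is the direction in which the jaws open and shut, and the axes are right-handed (so a half turn about z gives the same grasp; the last joint's range is limited). The gripper opens to 93 mm and grips with 3 to 60 N. Pads are 15 mm wide; open, the fingers measure 128 mm over their backs; the gripper's body (75 mm by 188 mm) begins 65 mm behind the grasp point.
Start: joints at [-1.35, 0.116, 1.442, -0, 1.584, -0.038], TCP at [0.173, -0.653, 0.201] pointing down, gripper open.
Joint ranges: [-2.83, 2.83], [-0.83, 2.19], [0.07, 2.5], [-1.14, 4.28], [0.01, 3], [-2.97, 2.97]. Speed limits (rad/s): [1.89, 1.89, 2.22, 3.14, 3.14, 3.14].

## Interface

Orientations are given as [roll, pitch, yaw] about the fixed x, y, z axes, in that order (R = Rz(yaw) Ry(pitch) Rx(roll)).
In Python, from workcell import arm, viewer gives the robot as it stands. The module is installed in compiled form; this text tells all that it offers.
- The arm moves only by the tool play_rows, never from a script. Its argument "series" is a list of rows, each a list of 3 entries, a list of its own where there are three numbers: the turn, a rotation vector about the tool's x, y, z in rad, then the shift along the tool's x, y, z in m, then the gripper command: -1 is shut, 1 is fully open, values between are in proportion. A call has 1 to 10 rows; each row shifts and turns the commanded pose from where the row before left it, along the tool's axes as they then stand; what a row does not reach is not made up. A row lasts 1/8 s, in which the tool goes at most 62.5 mm and 10.7 degrees, less where a joint would pass 70% of its speed; a pose out of reach is approached as far as the arm can. A call with a gripper value outside its range is refused whole. The fingers move at their own pace and stop on an object; "squeeze" is the grip in N (left out, the last holds). Time passes only in rows, so rows that do not move let the fingers close. It gives the time, the measured TCP pose, the force and the opening at its end, in the units of the state.
- arm.get_state(): the state, without advancing time (a new reading comes with each control period).
- viewer.camera(name): name is "side" or "top" or "wrist"; returns (picture, depth): 400x640x3 uint8, blue, green, red; 400x640 float32, m along the optical axis (not along the pixel's ray), 0 where there is no reading.
- viewer.calibration(name): a dict with "fx", "fy", "cx", "cy" (pixels), "rvec" (rotation vector, rad) and "tvec" (3), from world to camera coordinates, as OpenCV has them; the wrist camera has in their place "tool_from_camera" (4x4, takes a point from camera to tool coordinates, whose origin is the TCP and whose axes are the tool frame's). Camera axes: x right, y down, z forward; pixel columns grow to the right and rows downward; lengths in m; the calibration is good to about 2 mm. A picture is of the moment at which its call begins: read the wrist's pose just before it. calibration takes no time and is no camera call.
- arm.finish_job(): hands the job in, once; it reports no verdict.
The state is a dict: "t": time; "joint_pos": joint angles; "joint_velocities": joint speeds; "joint_torque": joint torques, N m; "position": TCP position; "eef_rot": TCP orientation; "contact_force": force on the tool from outside, world axes, zero at the start; "torque": the same for the moment, N m; "finger_gap": finger opening in m.
Only numpy, scipy, OpenCV 4.12 (cv2) and the standard library are available. Lean on these libraries where they do the work, as an engineer would, in place of code of your own. Each camera call takes 0.05 s, during which the arm holds its last target.

## Working session

There is one attempt and no reset: what is moved stays moved. The work goes in short steps, Python scripts to look and compute and a tool call to move; the robot and the scene stay as the last step left them, time stands still between calls to the robot, and variables do not carry over. Pictures are saved under pics/ and viewed, and the job is handed in when it is done.

Besides the shell and the picture viewer there is one more tool, called after "Request:" in YAML: its name, and indented under it one key for each argument. play_rows: Moves the arm, as the interface text tells. Its arguments: {"type":"object","properties":{"series":{"type":"array"},"squeeze":{"type":"number"}},"required":["series"]}

```bash
mkdir -p pics; ls
python3 - <<'E'
from workcell import arm, viewer
import cv2, numpy as np
print(arm.get_state())
for n in ["side","top"]:
    p,d=viewer.camera(n); cv2.imwrite(f"pics/{n}0.png",p); np.savez(f"pics/{n}0.npz",p=p,d=d)
    c=viewer.calibration(n); print(n,c, d.min(), d.max())
print(viewer.calibration("wrist"))
E
```

```text
pics
{'t': 0.0, 'joint_pos': array([-1.34981335e+00,  1.16488849e-01,  1.44225890e+00, -5.50024627e-07,
        1.58400255e+00, -3.78289599e-02]), 'joint_velocities': array([0.0002255 , 0.00100896, 0.00114107, 0.00067786, 0.00136888,
       0.00049509]), 'joint_torque': array([ 1.60040479e-03, -7.21263885e+01, -6.22609520e+01,  7.79789337e-02,
        2.39413505e-02, -6.56553220e-05]), 'position': array([ 0.17267757, -0.65230821,  0.20070721]), 'eef_rot': array([-3.14154942e+00,  1.15684370e-03, -1.31198437e+00]), 'contact_force': array([-0.17777301, -1.51518764,  0.37824366]), 'torque': array([ 0.00176875, -0.05196954,  0.00435696]), 'finger_gap': 0.093317206715251}
side {'fx': 405.72588482546763, 'fy': 405.72588482546763, 'cx': 321.36840081354, 'cy': 193.05671581914874, 'rvec': array([ 2.18173038,  0.01563271, -0.03233998]), 'tvec': array([-0.52374109,  0.16039598,  1.0368948 ])} 0.0 2.670861
top {'fx': 437.9552195880609, 'fy': 437.9552195880609, 'cx': 323.78311099872167, 'cy': 198.8996765680762, 'rvec': array([ 2.18072687, -2.18666163,  0.05262814]), 'tvec': array([0.10676294, 0.53420276, 0.9964446 ])} 0.0 1.7860069
{'fx': 314.8201319480621, 'fy': 314.8201319480621, 'cx': 321.22882150383737, 'cy': 202.66294681726978, 'tool_from_camera': array([[ 9.99999951e-01, -3.14129973e-04, -2.18924455e-06,
         8.33964205e-04],
       [ 3.05691885e-04,  9.71485791e-01,  2.37097586e-01,
        -6.61410921e-02],
       [-7.23526385e-05, -2.37097575e-01,  9.71485839e-01,
        -1.82750718e-01],
       [ 0.00000000e+00,  0.00000000e+00,  0.00000000e+00,
         1.00000000e+00]])}
```

View pics/side0.png

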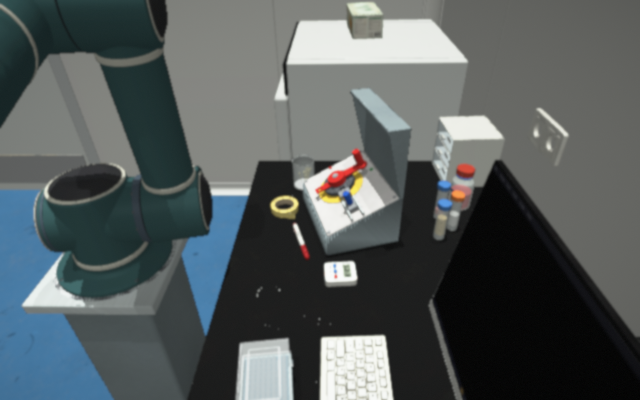

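View pics/top0.png

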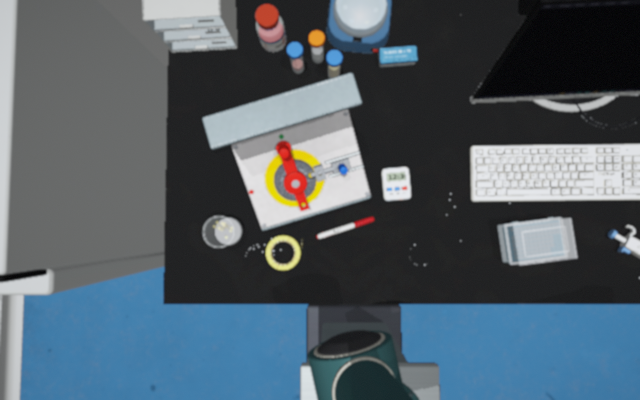

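The side view shows the box at about (355,190) with the handle towards the green dot. In the top view the pivot is near (296,183), the grip (283,150), the blue knob (343,169), and the box is yawed. Next I'll measure it from the depth.

```bash
cat > h.py <<'E'
import numpy as np, cv2
from scipy.spatial.transform import Rotation as R
from workcell import arm, viewer
def world(name,p,d,state=None):
    c=viewer.calibration(name)
    v,u=np.mgrid[0:400,0:640]
    P=np.stack([(u-c['cx'])/c['fx']*d,(v-c['cy'])/c['fy']*d,d],-1)
    if name=='wrist':
        T=c['tool_from_camera']; P=P@T[:3,:3].T+T[:3,3]
        return P@R.from_euler('xyz',state['eef_rot']).as_matrix().T+state['position']
    Rm=cv2.Rodrigues(c['rvec'])[0]
    return (P-c['tvec'])@Rm
def masks(p):
    h=cv2.cvtColor(p,cv2.COLOR_BGR2HSV); H,S,V=[h[...,i].astype(int) for i in range(3)]
    return dict(red=((H<8)|(H>172))&(S>150)&(V>90), blue=(H>100)&(H<125)&(S>130)&(V>60), white=(S<30)&(V>170),
      yellow=(H>22)&(H<35)&(S>120)&(V>120), green=(H>40)&(H<85)&(S>100)&(V>50))
E
python3 - <<'E'
from h import *
z=np.load('pics/top0.npz'); p,d=z['p'],z['d']; W=world('top',p,d); m=masks(p)
roi=np.zeros((400,640),bool); roi[100:235,225:378]=1
ok=roi&(d>0)
q=W[ok&m['white']&(W[...,2]>.06)&(W[...,2]<.16)]
for i in range(4):
    c=q.mean(0); n=np.linalg.svd(q-c,full_matrices=False)[2][2]; n*=np.sign(n[2]); r=(q-c)@n; q=q[abs(r)<max(.003,2*r.std())]
print(len(q),c,n,'slope',np.degrees(np.arccos(n[2])),'yaw',np.degrees(np.arctan2(-n[1],-n[0])), r.std())
for k in ['red','blue','yellow','green']:
    mm=(m[k]&ok).astype(np.uint8); N,L,st,ce=cv2.connectedComponentsWithStats(mm)
    for i in range(1,N):
        if st[i,4]>5:
            w=W[L==i]; print(k,st[i,4],ce[i],w.mean(0).round(4),'h',np.percentile((w-c)@n,[5,50,95]).round(4))
# visor front edge line / panel outline
mm=(m['white']&ok&(abs((W-c)@n)<.006)).astype(np.uint8); 
cn=max(cv2.findContours(mm,0,2)[0],key=cv2.contourArea); print(cv2.minAreaRect(cn))
big=cv2.resize(p[90:240,190:400],None,fx=3.8,fy=3.8,interpolation=cv2.INTER_CUBIC); cv2.imwrite('pics/topbig.png',big)
E
```

```text
4616 [0.57364176 0.13871352 0.10166056] [-0.37571189 -0.11403888  0.91969327] slope 23.11871877249324 yaw 16.884485456351655 0.001407493285928989
red 776 [291.59793814 172.31701031] [0.5794 0.1681 0.1512] h [0.0249 0.0364 0.0772]
red 25 [303.68 207.  ] [0.5121 0.1467 0.1049] h [0.0229 0.0254 0.028 ]
red 128 [364.28125   221.1796875] [0.4828 0.0114 0.0085] h [-0.0445 -0.036  -0.0318]
blue 56 [342.5        168.92857143] [0.5864 0.0657 0.1529] h [0.0425 0.0518 0.0541]
yellow 251 [304.80478088 157.37051793] [0.615  0.1433 0.1219] h [-0.0008  0.0021  0.0072]
yellow 498 [275.58634538 181.87951807] [0.5648 0.2057 0.1091] h [-0.0003  0.0021  0.0058]
yellow 6 [309.5 175.5] [0.5788 0.1343 0.1057] h [-0.0008  0.0018  0.0067]
yellow 152 [315.27631579 190.93421053] [0.5471 0.1226 0.0911] h [-0.0005  0.0021  0.0044]
yellow 6 [302.83333333 204.16666667] [0.5192 0.1498 0.0824] h [-0.0006  0.0013  0.0039]
green 6 [280.83333333 136.16666667] [0.6557 0.1913 0.1427] h [-0.0019  0.0004  0.0042]
((302.1756286621094, 173.07701110839844), (83.85454559326172, 118.7523422241211), 73.0724868774414)
```

View pics/topbig.png

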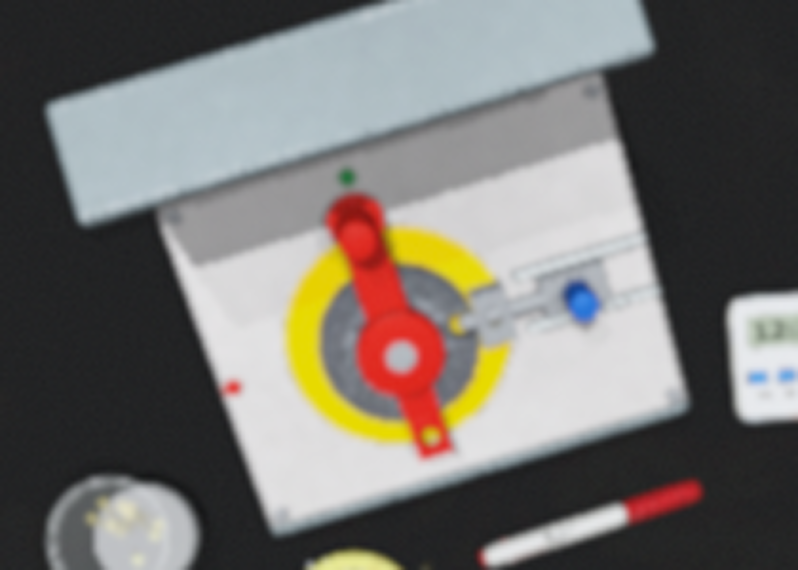

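```bash
cat >> h.py <<'E'
def fit_scene(name,p,d,state=None):
    W=world(name,p,d,state); return W
E
python3 - <<'E'
from h import *
from scipy.optimize import least_squares
def ana(name,z,roi,c0=None):
    p,d=z['p'],z['d']; W=world(name,p,d); m=masks(p)
    ok=roi&(d>0)
    q=W[ok&m['white']&(W[...,2]>.06)&(W[...,2]<.16)]
    for i in range(5):
        c=q.mean(0); n=np.linalg.svd(q-c,full_matrices=False)[2][2]; n*=np.sign(n[2]); r=(q-c)@n; q=q[abs(r)<max(.003,2*r.std())]
    print(name,'n',n,'slope',np.degrees(np.arccos(n[2])),'yaw',np.degrees(np.arctan2(-n[1],-n[0])))
    mm=(ok&m['yellow']&(abs((W-c)@n)<.008)).astype(np.uint8)
    pts=np.argwhere(mm)[:,::-1]
    # hull of yellow = outer circle; cast rays to plane
    cal=viewer.calibration(name); Rm=cv2.Rodrigues(cal['rvec'])[0]; C=-Rm.T@cal['tvec']
    def cast(uv,h):
        uv=np.atleast_2d(uv); dr=np.c_[(uv[:,0]-cal['cx'])/cal['fx'],(uv[:,1]-cal['cy'])/cal['fy'],np.ones(len(uv))]@Rm
        s=((c+h*n-C)@n)/(dr@n); return C+dr*s[:,None]
    hull=cv2.convexHull(pts.astype(np.int32))[:,0]
    P=cast(hull.astype(float),0)
    yaw=np.arctan2(-n[1],-n[0])
    ey=np.array([-np.sin(yaw),np.cos(yaw),0]); ex=np.cross(ey,n)
    A=np.c_[(P-c)@ex,(P-c)@ey]
    s=least_squares(lambda v:np.hypot(*(A-v[:2]).T)-v[2],[0,0,.07],loss='soft_l1',f_scale=.001)
    piv=c+s.x[0]*ex+s.x[1]*ey; print('pivot ring',piv,'r',s.x[2],abs(s.fun).max())
    def loc(P): return np.c_[(P-piv)@ex,(P-piv)@ey,(P-piv)@n]
    # direct blob measures
    b=ok&m['blue']&((W-c)@n>.03)&((W-c)@n<.06); uv=np.argwhere(b)[:,::-1]
    print('blue px mean',uv.mean(0),'local@45',loc(cast(uv.mean(0),.045)), 'cloud',loc(W[b]).mean(0))
    r=ok&m['red']; hh=(W-c)@n; t=r&(hh>.07)&(hh<.085); print('griptop',t.sum(),loc(W[t]).mean(0))
    g=ok&m['green']; print('green',loc(cast(np.argwhere(g)[:,::-1].mean(0),0)))
    return
ok=np.zeros((400,640),bool); ok[100:235,225:378]=1; ana('top',np.load('pics/top0.npz'),ok)
ok=np.zeros((400,640),bool); ok[140:240,300:405]=1; ana('side',np.load('pics/side0.npz'),ok)
E
```

```text
top n [-0.37547199 -0.11400884  0.91979496] slope 23.10387491180791 yaw 16.890461515697613
pivot ring [0.57304621 0.16646708 0.10487359] r 0.06175896048838072 0.0013612673035158437
blue px mean [342.5        168.92857143] local@45 [[ 0.00200332 -0.10066448  0.045     ]] cloud [ 0.00368824 -0.10026994  0.05068619]
griptop 91 [0.07800006 0.00074968 0.07664393]
green [[ 9.41042178e-02 -2.11372633e-04  6.07838557e-18]]
side n [-0.37348691 -0.11260184  0.92077595] slope 22.960214150676293 yaw 16.777431528614105
pivot ring [0.57275301 0.16656318 0.10350279] r 0.06020820452206571 0.009329078667701503
blue px mean [346.94444444 196.42592593] local@45 [[-8.76899609e-05 -1.08503576e-01  4.50000000e-02]] cloud [-1.01104995e-04 -1.09057418e-01  4.54361356e-02]
griptop 34 [ 0.07517959 -0.0060286   0.07605821]
green [[nan nan nan]]<stdin>:29: RuntimeWarning: Mean of empty slice.
  ret = um.true_divide(
```

```bash
cat >> h.py <<'E'
piv=np.array([.5732,.1665,.1043]); yaw=np.radians(16.9)
F=(R.from_euler('z',yaw)*R.from_euler('y',-np.radians(23))).as_matrix()  # cols ex,ey,n
def wp(l): return piv+F@np.array(l)/1000.
def loc(P): return F.T@(np.asarray(P)-piv)*1000
def tool(a): # tool x at angle a(deg) from ex in panel, z=-n
    c,s=np.cos(np.radians(a)),np.sin(np.radians(a))
    x=F@[c,s,0]; z=-F[:,2]; return R.from_matrix(np.c_[x,np.cross(z,x),z])
def steps(p0,R0,p1,R1,n,g):
    rv=(R0.inv()*R1).as_rotvec()/n; dp=(p1-p0)/n; Rk=R0; out=[]
    for i in range(n):
        out.append([[round(float(v),3) for v in rv],[round(float(v),4) for v in Rk.inv().apply(dp)],g]); Rk=Rk*R.from_rotvec(rv)
    return out
def st():
    s=arm.get_state(); return s,s['position'],R.from_euler('xyz',s['eef_rot'])
def goto(l,a,n,g):
    s,p,r=st(); print('t',s['t'],'loc',loc(p).round(1),'F',s['contact_force'].round(1),'q',s['joint_pos'].round(2))
    o=steps(p,r,wp(l),tool(a),n,g)
    for i in range(0,n,10): print(str(o[i:i+10]).replace(' ',''))
E
python3 - <<'E'
from h import *
print(wp([0,-100,140]),F)
goto([0,-100,150],0,20,0)
E
```

```text
[0.54993026 0.05491655 0.23317068] [[ 8.80751548e-01 -2.90702194e-01 -3.73856851e-01]
 [ 2.67592780e-01  9.56813584e-01 -1.13586396e-01]
 [ 3.90731128e-01 -6.93889390e-18  9.20504853e-01]]
t 0.1 loc [-534.1 -667.   331.6] F [ 0.  -0.6 -0.8] q [-1.35  0.12  1.44  0.    1.58 -0.04]
[[[0.016,0.016,-0.079],[-0.0294,-0.0271,-0.002],0],[[0.016,0.016,-0.079],[-0.0271,-0.0294,-0.002],0],[[0.016,0.016,-0.079],[-0.0246,-0.0314,-0.0019],0],[[0.016,0.016,-0.079],[-0.0221,-0.0333,-0.0018],0],[[0.016,0.016,-0.079],[-0.0193,-0.035,-0.0016],0],[[0.016,0.016,-0.079],[-0.0165,-0.0364,-0.0013],0],[[0.016,0.016,-0.079],[-0.0135,-0.0376,-0.0009],0],[[0.016,0.016,-0.079],[-0.0105,-0.0386,-0.0005],0],[[0.016,0.016,-0.079],[-0.0074,-0.0393,0.0],0],[[0.016,0.016,-0.079],[-0.0043,-0.0398,0.0005],0]]
[[[0.016,0.016,-0.079],[-0.0011,-0.04,0.0011],0],[[0.016,0.016,-0.079],[0.002,-0.0399,0.0018],0],[[0.016,0.016,-0.079],[0.0051,-0.0396,0.0025],0],[[0.016,0.016,-0.079],[0.0082,-0.039,0.0032],0],[[0.016,0.016,-0.079],[0.0112,-0.0382,0.004],0],[[0.016,0.016,-0.079],[0.0141,-0.0371,0.0048],0],[[0.016,0.016,-0.079],[0.0169,-0.0358,0.0056],0],[[0.016,0.016,-0.079],[0.0196,-0.0343,0.0065],0],[[0.016,0.016,-0.079],[0.0221,-0.0325,0.0073],0],[[0.016,0.016,-0.079],[0.0245,-0.0305,0.0082],0]]
```

Request:
play_rows:
  series:
    - [[0.016, 0.016, -0.079], [-0.0294, -0.0271, -0.012], 0]
    - [[0.016, 0.016, -0.079], [-0.0271, -0.0294, -0.012], 0]
    - [[0.016, 0.016, -0.079], [-0.0246, -0.0314, -0.012], 0]
    - [[0.016, 0.016, -0.079], [-0.0221, -0.0333, -0.012], 0]
    - [[0.016, 0.016, -0.079], [-0.0193, -0.035, -0.012], 0]
    - [[0.016, 0.016, -0.079], [-0.0165, -0.0364, -0.011], 0]
    - [[0.016, 0.016, -0.079], [-0.0135, -0.0376, -0.011], 0]
    - [[0.016, 0.016, -0.079], [-0.0105, -0.0386, -0.01], 0]
    - [[0.016, 0.016, -0.079], [-0.0074, -0.0393, -0.01], 0]
    - [[0.016, 0.016, -0.079], [-0.0043, -0.0398, -0.01], 0]

```text
t: 1.35
position: [0.3503, -0.2955, 0.3214]
eef_rot: [-3.057, -0.204, -0.525]
contact_force: [0.4, 0.1, -0.1]
finger_gap: 0.0463
```

Run:
```python
from h import *
goto([0,-100,150],0,10,0)
```

```text
t 1.35 loc [-235.1 -377.2  335.6] F [ 0.4  0.1 -0.1] q [-0.86 -0.5   1.79  0.15  1.68 -0.31]
[[[0.016,0.015,-0.079],[-0.0021,-0.0392,0.011],0],[[0.016,0.015,-0.079],[0.0008,-0.0391,0.0116],0],[[0.016,0.015,-0.079],[0.0037,-0.0387,0.0123],0],[[0.016,0.015,-0.079],[0.0065,-0.0381,0.013],0],[[0.016,0.015,-0.079],[0.0093,-0.0373,0.0138],0],[[0.016,0.015,-0.079],[0.012,-0.0362,0.0145],0],[[0.016,0.015,-0.079],[0.0146,-0.0349,0.0153],0],[[0.016,0.015,-0.079],[0.017,-0.0334,0.0161],0],[[0.016,0.015,-0.079],[0.0193,-0.0317,0.0169],0],[[0.016,0.015,-0.079],[0.0215,-0.0298,0.0177],0]]
```

Request:
play_rows:
  series:
    - [[0.016, 0.015, -0.079], [-0.0021, -0.0392, 0.011], 0]
    - [[0.016, 0.015, -0.079], [0.0008, -0.0391, 0.0116], 0]
    - [[0.016, 0.015, -0.079], [0.0037, -0.0387, 0.0123], 0]
    - [[0.016, 0.015, -0.079], [0.0065, -0.0381, 0.013], 0]
    - [[0.016, 0.015, -0.079], [0.0093, -0.0373, 0.0138], 0]
    - [[0.016, 0.015, -0.079], [0.012, -0.0362, 0.0145], 0]
    - [[0.016, 0.015, -0.079], [0.0146, -0.0349, 0.0153], 0]
    - [[0.016, 0.015, -0.079], [0.017, -0.0334, 0.0161], 0]
    - [[0.016, 0.015, -0.079], [0.0193, -0.0317, 0.0169], 0]
    - [[0.016, 0.015, -0.079], [0.0215, -0.0298, 0.0177], 0]

```text
t: 2.6
position: [0.5471, 0.0529, 0.2409]
eef_rot: [3.138, -0.397, 0.296]
contact_force: [1.4, -1.0, 0.5]
finger_gap: 0.0465
```

Run:
```python
from h import *
goto([0,-100,150],0,2,0)
s,p,r=st(); im,d=viewer.camera('wrist'); cv2.imwrite('pics/w1.png',im)
W=world('wrist',im,d,s); m=masks(im)
L=(W-piv)@F*1000
b=m['blue']&(L[...,2]>47)&(L[...,2]<60)&(abs(L[...,1]+105)<30); print('knobtop',b.sum(),L[b].mean(0),L[b].min(0),L[b].max(0))
q=m['white']&(abs(L[...,2])<10)&(abs(L[...,1])<150); print('panel h',np.median(L[q][:,2]), np.linalg.lstsq(np.c_[L[q][:,:2],np.ones(q.sum())],L[q][:,2],rcond=None)[0])
rr=m['red']&(L[...,2]>70)&(L[...,2]<85); print('grip',rr.sum(),L[rr].mean(0) if rr.any() else '')
```

```text
t 2.6 loc [  -0.  -101.1  148.4] F [ 1.4 -1.   0.5] q [-0.02 -0.44  1.91  0.12  1.29 -0.32]
[[[0.002,0.002,0.0],[0.0,-0.0005,-0.0008],0],[[0.002,0.002,0.0],[0.0,-0.0005,-0.0008],0]]
knobtop 267 [  -0.42810378 -101.89618508   52.42164109] [  -8.30937147 -110.31412617   47.38007712] [  7.26681035 -94.15420909  55.09329578]
panel h 0.5084446249668866 [ 0.00219879 -0.00174114  0.49564373]
grip 594 [73.93754138 -1.59896563 77.31434326]
```

View pics/w1.png

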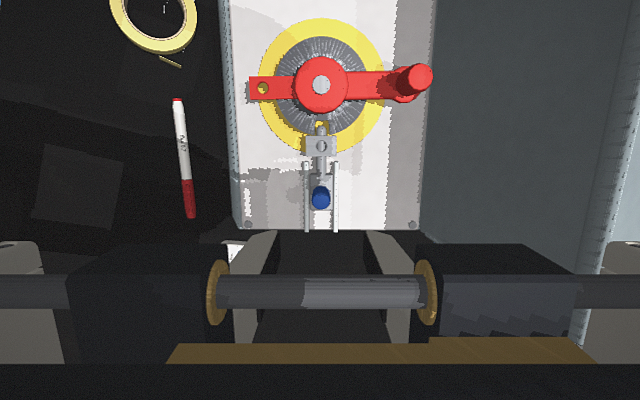

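The wrist view shows the knob at (321,197), the hasp at (321,146) and the grip at (420,77). They all agree with the map to about 1–2 mm, so I'll descend on the knob.

Request:
play_rows:
  series:
    - [[0.002, 0.002, 0], [-0.0003, 0.0002, 0.014], 0]
    - [[0.002, 0.002, 0], [-0.0002, 0.0002, 0.014], 0]
    - [[0, 0, 0], [0, 0, 0.014], 0]
    - [[0, 0, 0], [0, 0, 0.014], 0]
    - [[0, 0, 0], [0, 0, 0.014], 0]
    - [[0, 0, 0], [0, 0, 0.014], 0]
    - [[0, 0, 0], [0, 0, 0.014], 0]
    - [[0, 0, 0], [0, 0, 0.008], 0]

```text
t: 3.65
position: [0.5861, 0.0631, 0.1425]
eef_rot: [-3.14, -0.4, 0.293]
contact_force: [-1.2, 0.1, 1.0]
finger_gap: 0.0464
```

Run:
```python
from h import *
goto([-.5,-101.5,42],0,1,0)
```

```text
t 3.65 loc [  -1.4 -102.6   42.1] F [-1.2  0.1  1. ] q [ 0.   -0.32  1.98  0.13  1.1  -0.33]
[[[-0.0,0.001,-0.002],[0.0009,-0.0011,0.0001],0]]
```

Close on the knob, then draw it back. Tool +y is pivot −y.

Request:
play_rows:
  series:
    - [[0, 0, 0], [0.0008, -0.001, 0], -1]
    - [[0, 0, 0], [0, 0, 0], -1]
    - [[0, 0, 0], [0, 0, 0], -1]
    - [[0, 0, 0], [0, 0, 0], -1]
    - [[0, 0, 0], [0, 0, 0], -1]
  squeeze: 20

```text
t: 4.28
position: [0.5864, 0.0641, 0.1441]
eef_rot: [-3.141, -0.401, 0.293]
contact_force: [0.5, -0.1, -0.5]
finger_gap: 0.0021
```

Request:
play_rows:
  series:
    - [[0, 0, 0], [0, 0.004, 0], -1]
    - [[0, 0, 0], [0, 0.004, 0], -1]
    - [[0, 0, 0], [0, 0.004, 0], -1]
    - [[0, 0, 0], [0, 0.004, 0], -1]
    - [[0, 0, 0], [0, 0.004, 0], -1]
    - [[0, 0, 0], [0, 0.004, 0], -1]
    - [[0, 0, 0], [0, 0.001, 0], -1]
    - [[0, 0, 0], [0, 0, 0], -1]

```text
t: 5.28
position: [0.5936, 0.0402, 0.1439]
eef_rot: [-3.141, -0.401, 0.292]
contact_force: [-0.1, -0.9, 0.2]
finger_gap: 0.0005
```

Run:
```python
from h import *
s,p,r=st(); print(s['t'],loc(p),F.T@s['contact_force'],s['finger_gap'])
```

```text
5.275 [  -0.376901   -126.77933032   43.12714003] [-0.22004984 -0.7981623   0.28162836] 0.0004678795174709078
```

Run:
```python
from h import *
s,p,r=st(); im,d=viewer.camera('wrist'); cv2.imwrite('pics/w2.png',im)
W=world('wrist',im,d,s); m=masks(im); L=(W-piv)@F*1000
b=m['blue']&(L[...,2]>30)&(L[...,2]<65)&(abs(L[...,1]+105)<40); print('knob',b.sum(),L[b].mean(0),L[b].min(0),L[b].max(0))
im,d=viewer.camera('top'); cv2.imwrite('pics/t2.png',cv2.resize(im[90:240,190:400],None,fx=3.8,fy=3.8))
im,d=viewer.camera('side'); cv2.imwrite('pics/s2.png',cv2.resize(im[80:260,280:430],None,fx=3,fy=3))
```

```text
knob 829 [  -0.45876671 -101.19448355   50.48384968] [  -9.04914383 -110.81516335   30.00095595] [  8.13569236 -94.22424011  54.67618857]
```

View pics/w2.png

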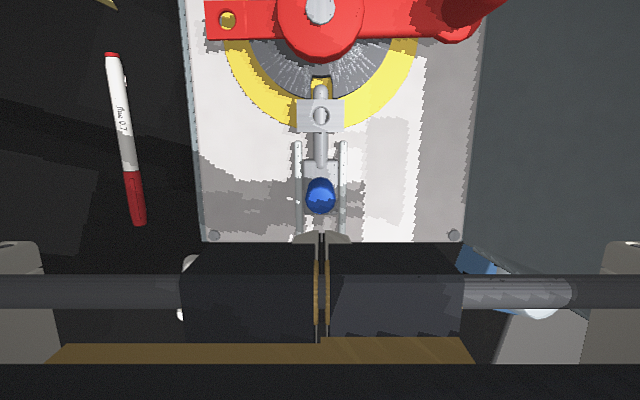

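View pics/s2.png

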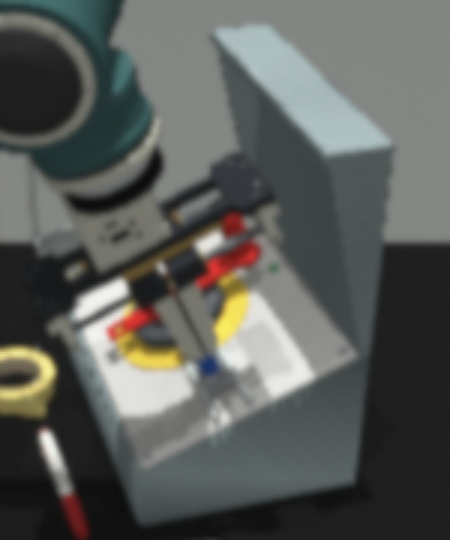

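Run:
```python
from h import *
s,p,r=st(); 
for n in ['side','top']:
    c=viewer.calibration(n); K=np.array([[c['fx'],0,c['cx']],[0,c['fy'],c['cy']],[0,0,1]])
    P=np.array([p,p+r.apply([0,0,.019]),wp([0,-101,53]),wp([0,-101,16]),wp([0,-125,53])])
    print(n,cv2.projectPoints(P,c['rvec'],c['tvec'],K,None)[0][:,0].round(1).tolist())
```

```text
side [[349.8, 201.0], [352.5, 206.3], [345.1, 192.2], [350.4, 202.5], [348.3, 197.7]]
top [[354.9, 166.0], [353.3, 163.7], [343.4, 170.7], [340.9, 166.2], [354.9, 167.2]]
```

View pics/t2.png

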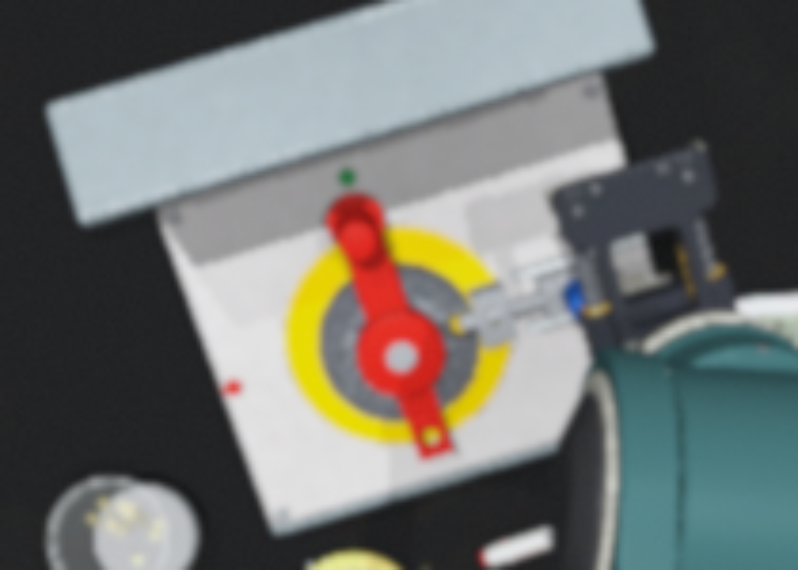

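Run:
```python
from h import *
s,p,r=st(); im,d=viewer.camera('side'); cv2.imwrite('pics/s3.png',im); W=world('side',im,d); L=(W-piv)@F*1000
big=cv2.resize(im[175:230,320:390],None,fx=11,fy=11,interpolation=cv2.INTER_NEAREST); cv2.imwrite('pics/s3b.png',big)
for v in range(184,212,2): print(v,[ (int(u),*L[v,u].round(0).astype(int).tolist()) for u in range(338,360,4)])
im,d=viewer.camera('wrist'); W=world('wrist',im,d,s); L=(W-piv)@F*1000
for v in range(200,262,5): print(v,[ L[v,u].round(0).astype(int).tolist() for u in (306,314,321,328,336)])
```

```text
184 [(338, -7, -136, 113), (342, 1, -136, 107), (346, 9, -137, 102), (350, 23, -40, 20), (354, 33, -31, 7), (358, 42, -32, 0)]
186 [(338, -9, -137, 108), (342, 2, -27, 17), (346, 7, -137, 97), (350, 21, -38, 12), (354, 30, -33, 2), (358, 39, -40, 2)]
188 [(338, -11, -137, 103), (342, -3, -138, 98), (346, 5, -134, 90), (350, 14, -135, 85), (354, 28, -37, 0), (358, 36, -48, 2)]
190 [(338, -13, -137, 98), (342, -5, -135, 91), (346, 3, -137, 87), (350, 11, -136, 80), (354, 25, -47, 1), (358, 34, -55, 1)]
192 [(338, -15, -135, 91), (342, -7, -135, 85), (346, 1, -135, 80), (350, 9, -136, 75), (354, 22, -55, 2), (358, 31, -61, 1)]
194 [(338, -17, -40, 9), (342, -9, -136, 81), (346, -1, -135, 75), (350, 7, -136, 70), (354, 19, -60, 1), (358, 28, -67, 0)]
196 [(338, -19, -37, 1), (342, -11, -134, 74), (346, -3, -137, 71), (350, 5, -138, 66), (354, 16, -80, 11), (358, 26, -74, -1)]
198 [(338, -22, -45, 2), (342, -14, -135, 69), (346, -5, -138, 66), (350, 3, -137, 59), (354, 14, -83, 8), (358, 23, -79, -2)]
200 [(338, -24, -52, 2), (342, -15, -68, 8), (346, -7, -107, 34), (350, 2, -111, 32), (3
[... 1040 characters left out ...]
0], [0, -130, 1], [5, -130, 1], [11, -131, -1]]
225 [[-11, -134, 1], [-5, -135, 0], [0, -134, 1], [5, -134, 1], [11, -134, 2]]
230 [[-11, -138, 1], [-4, -118, 60], [0, -139, 0], [4, -118, 60], [11, -139, -1]]
235 [[-8, -118, 68], [-4, -118, 68], [0, -120, 64], [4, -118, 68], [8, -118, 69]]
240 [[-8, -118, 75], [-3, -118, 75], [0, -120, 72], [4, -118, 77], [8, -118, 76]]
245 [[-4, -92, 150], [-2, -91, 151], [0, -120, 79], [3, -118, 82], [4, -92, 150]]
250 [[-3, -92, 153], [-1, -91, 154], [0, -120, 85], [3, -118, 89], [4, -92, 153]]
255 [[-3, -92, 156], [-1, -92, 157], [0, -122, 87], [3, -118, 95], [4, -92, 157]]
260 [[-3, -92, 160], [-1, -92, 159], [0, -124, 88], [2, -93, 157], [4, -92, 160]]
```

View pics/s3b.png

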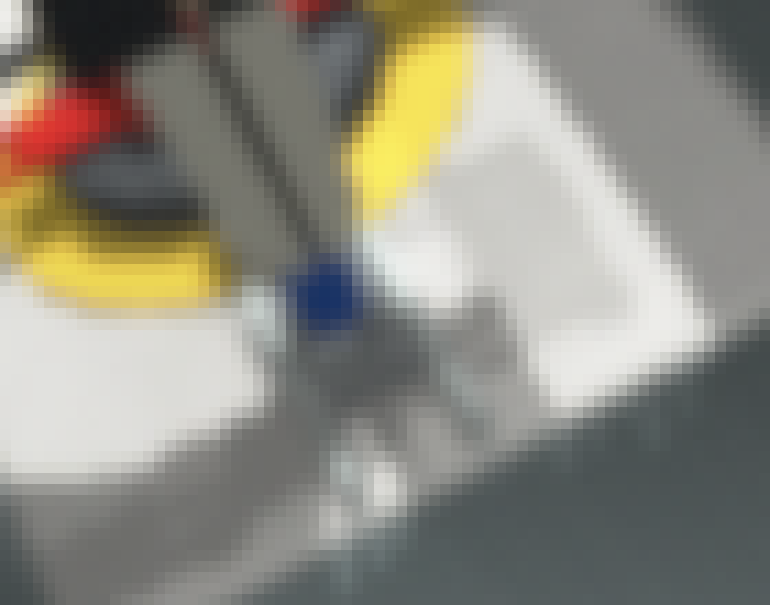

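The fingertips are really about 58 mm off the panel, by both the wrist and side depth. The stated 19 mm tip offset would put them at 24 mm. So the fingers closed above the knob without touching it, and the real tips are about 34 mm further back than stated. The bolt hasn't moved. I'll correct by that offset and go back down with force checks.

Request:
play_rows:
  series:
    - [[0, 0, 0], [0, -0.006, -0.005], 0]
    - [[0, 0, 0], [0, -0.006, -0.005], 0]
    - [[0, 0, 0], [0, -0.006, 0], 0]
    - [[0, 0, 0], [0, -0.0073, 0], 0]
    - [[0, 0, 0], [0, 0, 0], 0]

```text
t: 6.15
position: [0.5823, 0.0639, 0.1529]
eef_rot: [-3.141, -0.401, 0.293]
contact_force: [-0.2, -0.1, -0.0]
finger_gap: 0.0446
```

Run:
```python
from h import *
goto([-.5,-101.3,8],0,6,0)
s,p,r=st(); print(s['finger_gap']); im,d=viewer.camera('wrist'); cv2.imwrite('pics/w4.png',im); im,d=viewer.camera('side'); cv2.imwrite('pics/s4.png',cv2.resize(im[130:230,300:400],None,fx=6,fy=6))
```

```text
t 6.15 loc [  -0.4 -100.8   53. ] F [-0.2 -0.1 -0. ] q [ 0.   -0.33  1.97  0.13  1.12 -0.32]
[[[-0.0,0.0,-0.0],[-0.0,0.0001,0.0075],0],[[-0.0,0.0,-0.0],[-0.0,0.0001,0.0075],0],[[-0.0,0.0,-0.0],[-0.0,0.0001,0.0075],0],[[-0.0,0.0,-0.0],[-0.0,0.0001,0.0075],0],[[-0.0,0.0,-0.0],[-0.0,0.0001,0.0075],0],[[-0.0,0.0,-0.0],[-0.0,0.0001,0.0075],0]]
0.04455537517208925
```

View pics/w4.png

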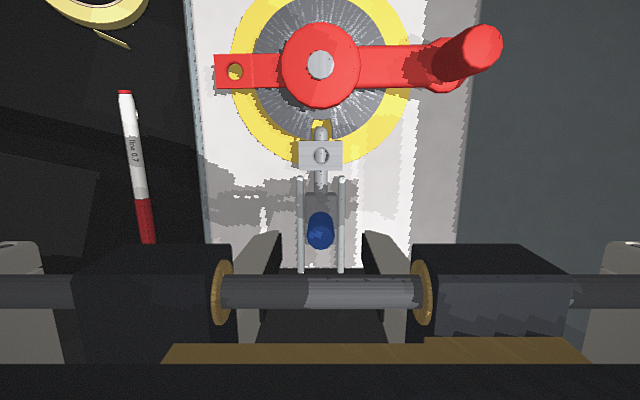

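View pics/s4.png

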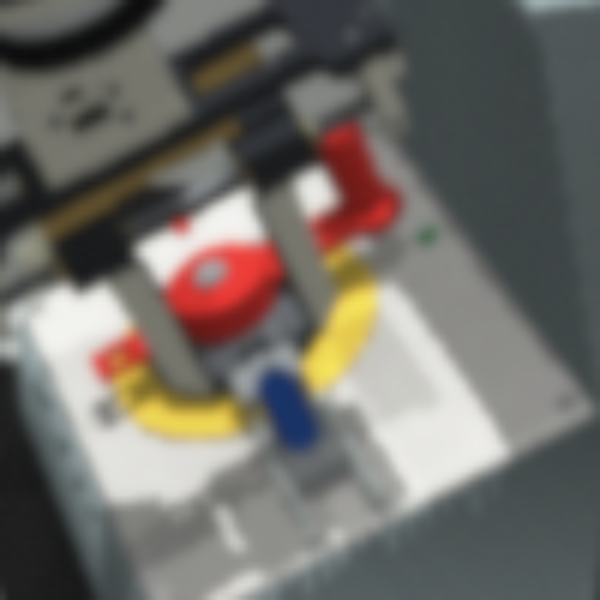

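The knob at (320,230) sits centred between the fingers, so I'll go straight down.

Request:
play_rows:
  series:
    - [[0, 0, 0], [0, 0, 0.007], 0]
    - [[0, 0, 0], [0, 0, 0.007], 0]
    - [[0, 0, 0], [0, 0, 0.007], 0]
    - [[0, 0, 0], [0, 0, 0.007], 0]
    - [[0, 0, 0], [0, 0, 0.007], 0]
    - [[0, 0, 0], [0, 0.0003, 0.006], 0]
    - [[0, 0, 0], [0, 0, 0], 0]

```text
t: 7.12
position: [0.5978, 0.0677, 0.1147]
eef_rot: [-3.14, -0.4, 0.292]
contact_force: [-0.7, 0.1, -0.2]
finger_gap: 0.0467
```

Request:
play_rows:
  series:
    - [[0, 0, 0], [0, 0, 0], -1]
    - [[0, 0, 0], [0, 0, 0], -1]
    - [[0, 0, 0], [0, 0, 0], -1]
    - [[0, 0, 0], [0, 0, 0], -1]
    - [[0, 0, 0], [0, 0, 0], -1]

```text
t: 7.75
position: [0.5974, 0.0675, 0.1151]
eef_rot: [-3.141, -0.4, 0.293]
contact_force: [-8.2, -2.8, 3.0]
finger_gap: 0.0173
```

Run:
```python
from h import *
s,p,r=st(); print(s['t'],loc(p),F.T@s['contact_force'],s['finger_gap'])
```

```text
7.75 [  -1.00225582 -101.78071562   12.16246025] [-6.75606505 -0.3183392   6.15825553] 0.0173334745356632
```

Gripped, with a gap of 17.3 mm. Draw back.

Request:
play_rows:
  series:
    - [[0, 0, 0], [-0.0005, 0.004, 0], -1]
    - [[0, 0, 0], [0, 0.004, 0], -1]
    - [[0, 0, 0], [0, 0.004, 0], -1]
    - [[0, 0, 0], [0, 0.004, 0], -1]
    - [[0, 0, 0], [0, 0.004, 0], -1]
    - [[0, 0, 0], [0, 0.004, 0], -1]
    - [[0, 0, 0], [0, 0.001, 0], -1]
    - [[0, 0, 0], [0, 0, 0], -1]
    - [[0, 0, 0], [0, 0, 0], -1]

```text
t: 8.88
position: [0.604, 0.0454, 0.115]
eef_rot: [-3.136, -0.4, 0.292]
contact_force: [-11.2, 16.6, 4.6]
finger_gap: 0.0176
```

Run:
```python
from h import *
s,p,r=st(); print(s['t'],loc(p),F.T@s['contact_force'],s['finger_gap'])
im,d=viewer.camera('wrist'); cv2.imwrite('pics/w5.png',im)
```

```text
8.875 [  -1.07142034 -124.81273045   12.10079012] [-3.64759417 19.15854583  6.58444047] 0.017624162268704783
```

View pics/w5.png

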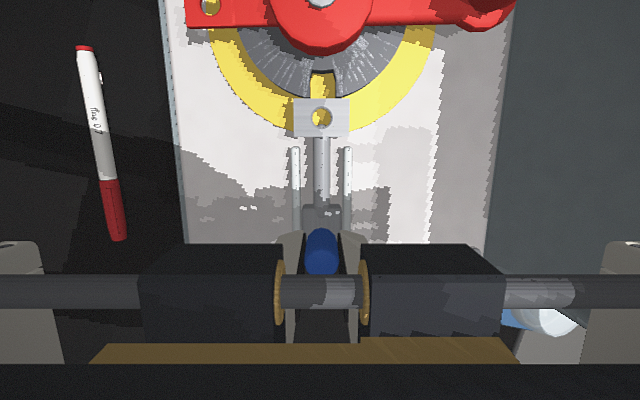

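The bolt is hard back against its stop: travel 23 mm, 19 N reaction, notch clear at (321,80). Release and rise.

Request:
play_rows:
  series:
    - [[0, 0, 0], [0, -0.0012, 0], -1]
    - [[0, 0, 0], [0, -0.0008, 0], 0]
    - [[0, 0, 0], [0, 0, 0], 0]
    - [[0, 0, 0], [0, 0, 0], 0]
    - [[0, 0, 0], [0, 0, -0.01], 0]
    - [[0, 0, 0], [0, 0, -0.015], 0]
    - [[0, 0, 0], [0, 0, -0.02], 0]
    - [[0, 0, 0], [0, 0, -0.022], 0]
    - [[0, 0, 0], [0, 0, -0.022], 0]

```text
t: 10.05
position: [0.5703, 0.0352, 0.1993]
eef_rot: [-3.141, -0.402, 0.293]
contact_force: [0.5, -0.3, 0.7]
finger_gap: 0.0465
```

Run:
```python
from h import *
s,p,r=st(); print(s['finger_gap'])
goto([0,0,100],90,10,0)
im,d=viewer.camera('wrist'); cv2.imwrite('pics/w6.png',im)
W=world('wrist',im,d,s); m=masks(im); L=(W-piv)@F*1000
b=m['blue']&(L[...,2]>47)&(L[...,2]<60)&(abs(L[...,1]+115)<40); print('knobtop',b.sum(),L[b].mean(0))
```

```text
0.046509065343086284
t 10.05 loc [  -0.5 -124.8  103.4] F [ 0.5 -0.3  0.7] q [-0.06 -0.38  1.94  0.15  1.21 -0.38]
[[[0.0,-0.0,-0.157],[0.0,-0.0125,0.0003],0],[[0.0,-0.0,-0.157],[0.002,-0.0123,0.0003],0],[[0.0,-0.0,-0.157],[0.0039,-0.0119,0.0003],0],[[0.0,-0.0,-0.157],[0.0057,-0.0111,0.0003],0],[[0.0,-0.0,-0.157],[0.0074,-0.0101,0.0003],0],[[0.0,-0.0,-0.157],[0.0089,-0.0088,0.0003],0],[[0.0,-0.0,-0.157],[0.0101,-0.0073,0.0003],0],[[0.0,-0.0,-0.157],[0.0111,-0.0056,0.0003],0],[[0.0,-0.0,-0.157],[0.0119,-0.0038,0.0003],0],[[0.0,-0.0,-0.157],[0.0123,-0.0019,0.0003],0]]
knobtop 381 [  -0.58385947 -124.59290441   52.38794474]
```

Request:
play_rows:
  series:
    - [[0, 0, -0.157], [0, -0.0125, 0], 0]
    - [[0, 0, -0.157], [0.002, -0.0123, 0], 0]
    - [[0, 0, -0.157], [0.0039, -0.0119, 0], 0]
    - [[0, 0, -0.157], [0.0057, -0.0111, 0], 0]
    - [[0, 0, -0.157], [0.0074, -0.0101, 0], 0]
    - [[0, 0, -0.157], [0.0089, -0.0088, 0], 0]
    - [[0, 0, -0.157], [0.0101, -0.0073, 0], 0]
    - [[0, 0, -0.157], [0.0111, -0.0056, 0], 0]
    - [[0, 0, -0.157], [0.0119, -0.0038, 0], 0]
    - [[0, 0, -0.157], [0.0123, -0.0019, 0], 0]

```text
t: 11.35
position: [0.535, 0.1553, 0.1981]
eef_rot: [2.74, 0.001, 1.868]
contact_force: [1.0, 0.2, -1.0]
finger_gap: 0.0466
```

Run:
```python
from h import *
goto([74.5,-1,90],90,5,0)
s,p,r=st(); im,d=viewer.camera('wrist'); cv2.imwrite('pics/w7.png',im)
W=world('wrist',im,d,s); m=masks(im); L=(W-piv)@F*1000
b=m['red']&(L[...,2]>72)&(L[...,2]<84); print('griptop',b.sum(),L[b].mean(0),L[b].min(0),L[b].max(0))
```

```text
t 11.35 loc [1.000e-01 4.000e-01 1.019e+02] F [ 1.   0.2 -1. ] q [ 0.22 -0.43  1.97  0.03  1.2  -1.65]
[[[0.0,0.0,0.0],[-0.0003,0.0149,0.0024],0],[[0.0,0.0,0.0],[-0.0003,0.0149,0.0024],0],[[0.0,0.0,0.0],[-0.0003,0.0149,0.0024],0],[[0.0,0.0,0.0],[-0.0003,0.0149,0.0024],0],[[0.0,0.0,0.0],[-0.0003,0.0149,0.0024],0]]
griptop 465 [73.83940974 -0.86743165 77.61427983] [ 66.10481881 -11.1665627   72.121885  ] [83.85162277  9.29249904 80.21559143]
```

View pics/w7.png

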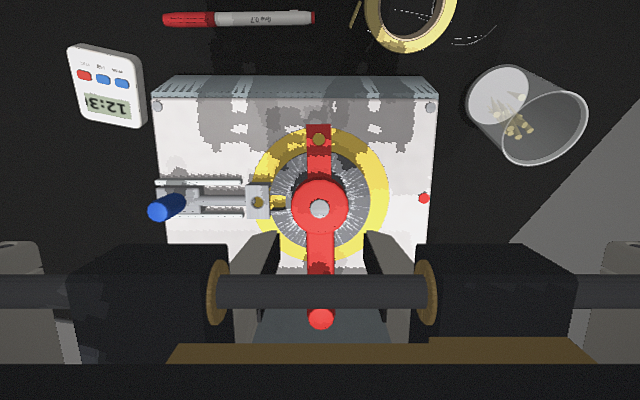

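The wrist view shows the bolt retracted with its knob at (165,207), and the grip at (320,318) lying on the fingers' centre line. Move over it and descend.

Request:
play_rows:
  series:
    - [[0, 0, 0], [-0.0003, 0.0149, 0.0024], 0]
    - [[0, 0, 0], [-0.0003, 0.0149, 0.0024], 0]
    - [[0, 0, 0], [-0.0003, 0.0149, 0.0024], 0]
    - [[0, 0, 0], [-0.0003, 0.0149, 0.0024], 0]
    - [[0, 0, 0], [-0.0003, 0.0149, 0.0024], 0]
    - [[0, 0, 0], [0, 0, 0], 0]

```text
t: 12.15
position: [0.6067, 0.1749, 0.2152]
eef_rot: [2.741, -0.001, 1.863]
contact_force: [-0.6, -0.5, -0.5]
finger_gap: 0.0464
```

Run:
```python
from h import *
goto([74.3,-1.1,32],90,5,0)
im,d=viewer.camera('side'); cv2.imwrite('pics/s8.png',cv2.resize(im[80:230,280:430],None,fx=4,fy=4))
```

```text
t 12.15 loc [75.1 -1.7 88.6] F [-0.6 -0.5 -0.5] q [ 0.23 -0.25  1.81  0.03  1.18 -1.64]
[[[-0.0,-0.0,-0.001],[0.0001,-0.0001,0.0113],0],[[-0.0,-0.0,-0.001],[0.0001,-0.0001,0.0113],0],[[-0.0,-0.0,-0.001],[0.0001,-0.0001,0.0113],0],[[-0.0,-0.0,-0.001],[0.0001,-0.0001,0.0113],0],[[-0.0,-0.0,-0.001],[0.0001,-0.0001,0.0113],0]]
```

View pics/s8.png

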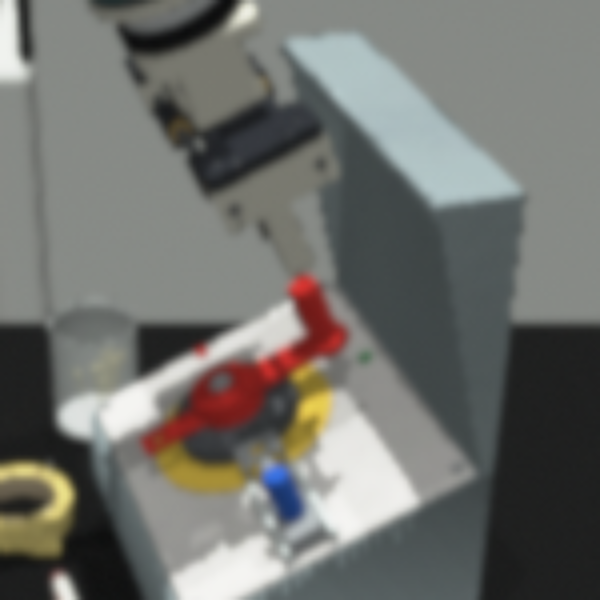

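Request:
play_rows:
  series:
    - [[0, 0, 0], [0.0003, -0.0004, 0.011], 0]
    - [[0, 0, 0], [0.0003, -0.0004, 0.011], 0]
    - [[0, 0, 0], [0, 0, 0.011], 0]
    - [[0, 0, 0], [0, 0, 0.011], 0]
    - [[0, 0, 0], [0, 0, 0.011], 0]
    - [[0, 0, 0], [0, 0, 0.003], 0]
    - [[0, 0, 0], [0, 0, 0], 0]

```text
t: 13.08
position: [0.6267, 0.1817, 0.1615]
eef_rot: [2.741, -0.001, 1.863]
contact_force: [0.0, 0.5, 0.8]
finger_gap: 0.0465
```

Run:
```python
from h import *
goto([74.3,-1.1,32],90,1,0)
im,d=viewer.camera('side'); cv2.imwrite('pics/s9.png',cv2.resize(im[80:230,280:430],None,fx=4,fy=4))
```

```text
t 13.075 loc [73.5 -1.  31. ] F [0.  0.5 0.8] q [ 0.23 -0.18  1.84  0.03  1.09 -1.64]
[[[-0.001,-0.0,-0.003],[-0.0001,0.0008,-0.001],0]]
```

View pics/s9.png

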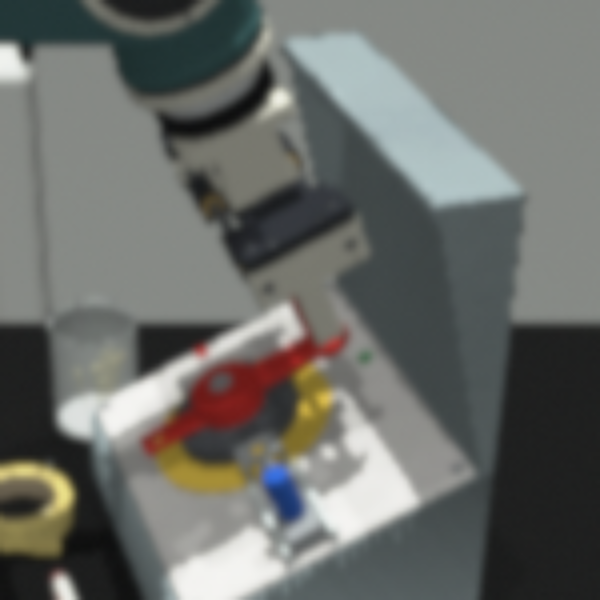

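Request:
play_rows:
  series:
    - [[0, 0, 0], [0, 0.0008, 0], -1]
    - [[0, 0, 0], [0, 0, 0], -1]
    - [[0, 0, 0], [0, 0, 0], -1]
    - [[0, 0, 0], [0, 0, 0], -1]
    - [[0, 0, 0], [0, 0, 0], -1]
  squeeze: 15

```text
t: 13.75
position: [0.6274, 0.182, 0.1622]
eef_rot: [2.74, -0.001, 1.863]
contact_force: [-1.0, 2.3, 2.6]
finger_gap: 0.0213
```

Run:
```python
from h import *
s,p,r=st(); l=loc(p); print(s['t'],l,F.T@s['contact_force'],s['finger_gap'],s['joint_pos'].round(2))
# swing rows: arc 4.5 deg, tool turn 3.4 deg per row; shift in tool frame
rad=74.5; a=90
for k in range(20):
    t0,t1=np.radians(4.5*k),np.radians(4.5*(k+1))
    d=rad*np.array([np.cos(t1)-np.cos(t0),np.sin(t1)-np.sin(t0)])
    A=np.radians(90+3.4*k); x=np.array([np.cos(A),np.sin(A)]); y=np.array([np.sin(A),-np.cos(A)])
    print(k,[round(float(d@x)/1000,4),round(float(d@y)/1000,4)])
```

```text
13.75 [74.55985853 -0.90101664 31.29476648] [0.77921141 2.47424553 2.5023461 ] 0.021254170956610065 [ 0.23 -0.18  1.84  0.03  1.09 -1.64]
0 [0.0058, -0.0002]
1 [0.0058, -0.0003]
2 [0.0058, -0.0005]
3 [0.0058, -0.0006]
4 [0.0058, -0.0007]
5 [0.0058, -0.0008]
6 [0.0058, -0.0009]
7 [0.0058, -0.001]
8 [0.0057, -0.0011]
9 [0.0057, -0.0012]
10 [0.0057, -0.0013]
11 [0.0057, -0.0014]
12 [0.0056, -0.0016]
13 [0.0056, -0.0017]
14 [0.0056, -0.0018]
15 [0.0055, -0.0019]
16 [0.0055, -0.002]
17 [0.0055, -0.0021]
18 [0.0054, -0.0022]
19 [0.0054, -0.0023]
```

Request:
play_rows:
  series:
    - [[0, 0, -0.059], [0.0058, -0.0002, 0], -1]
    - [[0, 0, -0.059], [0.0058, -0.0003, 0], -1]
    - [[0, 0, -0.059], [0.0058, -0.0005, 0], -1]
    - [[0, 0, -0.059], [0.0058, -0.0006, 0], -1]
    - [[0, 0, -0.059], [0.0058, -0.0007, 0], -1]
    - [[0, 0, -0.059], [0.0058, -0.0008, 0], -1]
    - [[0, 0, -0.059], [0.0058, -0.0009, 0], -1]

```text
t: 14.62
position: [0.6073, 0.216, 0.1584]
eef_rot: [2.769, 0.159, 2.248]
contact_force: [7.6, -1.0, 2.6]
finger_gap: 0.0212
```

```bash
cat >> h.py <<'E'
def sw(k):
    a=np.radians(4.5*k); t=np.array([-.7+74.5*np.cos(a),-1.1+74.5*np.sin(a)])
    s,p,r=st(); l=loc(p); x=F.T@r.apply([1,0,0]); y=F.T@r.apply([0,1,0]); d=np.array([*t,31.3])-l
    print(s['t'],'loc',l.round(1),'want',t.round(1),'F',(F.T@s['contact_force']).round(1),'gap',s['finger_gap'],'tool err',[d@x,d@y,-d[2]],'ang',np.degrees(np.arctan2(l[1]+1.1,l[0]+.7)),'toolang',np.degrees(np.arctan2(x[1],x[0])),s['joint_pos'].round(2))
E
python3 -c "
from h import *
sw(7)"
```

```text
14.625 loc [64.4 37.4 31.4] want [62.8 37.8] F [ 7.4 -3.2 -0.4] gap 0.021205476800596663 tool err [np.float64(0.971534958878439), np.float64(-1.2502828846273744), np.float64(0.12395764303024137)] ang 30.641065490865255 toolang 113.62277681069257 [ 0.3  -0.2   1.86 -0.01  1.08 -1.97]
```

The handle is following, at 30.6°. Continue.

Request:
play_rows:
  series:
    - [[0, 0, -0.059], [0.0058, -0.0009, 0], -1]
    - [[0, 0, -0.059], [0.0057, -0.001, 0], -1]
    - [[0, 0, -0.059], [0.0057, -0.0012, 0], -1]
    - [[0, 0, -0.059], [0.0057, -0.0013, 0], -1]
    - [[0, 0, -0.059], [0.0057, -0.0014, 0], -1]
    - [[0, 0, -0.059], [0.0056, -0.0016, 0], -1]
    - [[0, 0, -0.059], [0.0056, -0.0017, 0], -1]

```text
t: 15.5
position: [0.5734, 0.235, 0.1471]
eef_rot: [2.86, 0.293, 2.649]
contact_force: [8.3, 3.4, 1.6]
finger_gap: 0.0214
```

```bash
python3 -c "
from h import *
sw(14)"
```

```text
15.5 loc [35.2 65.5 31.6] want [33.1 65.3] F [ 8.8  0.8 -2. ] gap 0.02136414469776091 tool err [np.float64(1.372535666678215), np.float64(-1.596097817179), np.float64(0.2880181098070409)] ang 61.67282737470358 toolang 137.28412542529938 [ 0.36 -0.25  1.92 -0.03  1.07 -2.32]
```

Request:
play_rows:
  series:
    - [[0, 0, -0.059], [0.0056, -0.0018, 0], -1]
    - [[0, 0, -0.059], [0.0055, -0.0019, 0], -1]
    - [[0, 0, -0.059], [0.0055, -0.002, 0], -1]
    - [[0, 0, -0.059], [0.0055, -0.0021, 0], -1]
    - [[0, 0, -0.059], [0.0054, -0.0022, 0], -1]
    - [[0, 0, -0.059], [0.0054, -0.0023, 0], -1]
    - [[0, 0, 0], [0, 0, 0], -1]
    - [[0, 0, 0], [0, 0, 0], -1]

```text
t: 16.5
position: [0.5406, 0.234, 0.1336]
eef_rot: [2.979, 0.369, 3.011]
contact_force: [-2.8, 2.1, 5.8]
finger_gap: 0.0213
```

Run:
```python
from h import *
sw(20)
s,p,r=st(); im,d=viewer.camera('wrist'); cv2.imwrite('pics/w10.png',im); np.savez('pics/w10.npz',p=im,d=d)
im,d=viewer.camera('top'); cv2.imwrite('pics/t10.png',cv2.resize(im[90:240,190:400],None,fx=3.8,fy=3.8))
```

```text
16.5 loc [ 0.7 74.1 31.5] want [-0.7 73.4] F [0.4 2.8 6.1] gap 0.021290941569721045 tool err [np.float64(1.0821292433867227), np.float64(-1.1642047035649157), np.float64(0.18673452944945979)] ang 88.89721176465912 toolang 157.37002489536144 [ 0.38 -0.32  1.99 -0.04  1.07 -2.65]
```

View pics/w10.png

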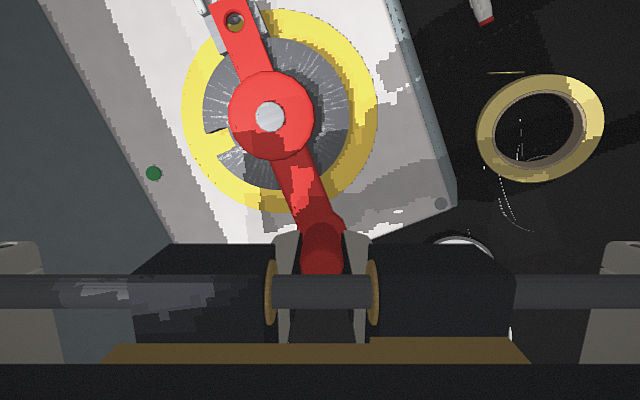

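View pics/t10.png

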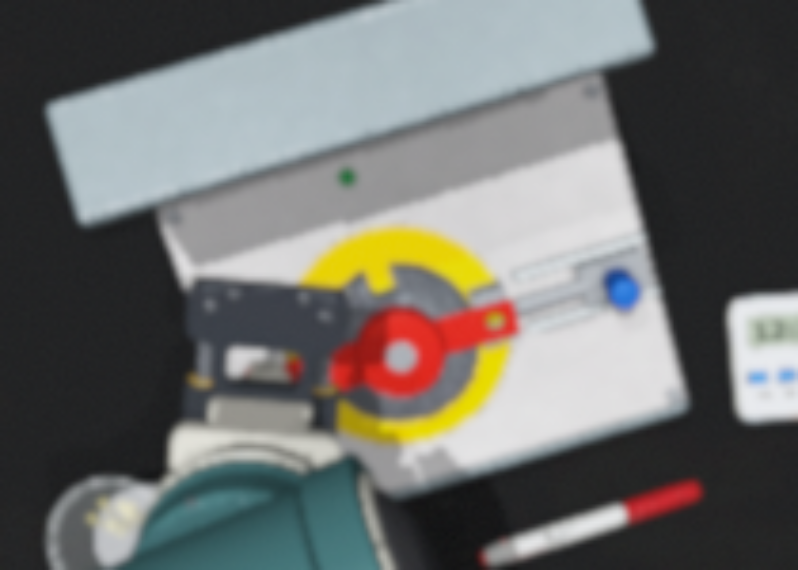

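Run:
```python
from h import *
z=np.load('pics/w10.npz'); im,d=z['p'],z['d']; s,p,r=st()
m=masks(im)['red']; c=viewer.calibration('wrist'); T=c['tool_from_camera']
def cast(u,v,h):
    dr=np.stack([(u-c['cx'])/c['fx'],(v-c['cy'])/c['fy'],np.ones_like(u)],-1)@T[:3,:3].T
    dr=r.apply(dr); o=p+r.apply(T[:3,3]); D=dr@F; O=F.T@(o-piv)*1000
    return O+D*((h-O[2])/D[:,2])[:,None]
v,u=np.nonzero(m&(np.arange(400)[:,None]<70)); P=cast(u.astype(float),v.astype(float),25)
for y0 in range(-62,-28,5):
    q=P[(P[:,1]>y0)&(P[:,1]<y0+2.5)]
    if len(q): print('ear y',y0+1.2,'x',q[:,0].min().round(1),q[:,0].max().round(1),'mid',(q[:,0].min()+q[:,0].max())/2)
W=world('wrist',im,d,s); L=(W-piv)@F*1000
h=m&(L[...,2]>26)&(np.hypot(L[...,0],L[...,1])<28); print('hub h',np.median(L[h][:,2]))
# grey cap centre
g=(np.hypot(L[...,0]+.7,L[...,1]+1.1)<22)&~m&(L[...,2]>25); vv,uu=np.nonzero(g); print('cap px',uu.mean(),vv.mean(),g.sum(),L[g].mean(0))
# hole
roi=~m[8:40,218:255]; 
N,lab,stt,ce=cv2.connectedComponentsWithStats(roi.astype(np.uint8))
for i in range(1,N): print(stt[i],ce[i]+[218,8],cast(np.array([ce[i][0]+218]),np.array([ce[i][1]+8]),25))
cv2.imwrite('pics/w10c.png',cv2.resize(im[0:140,190:330],None,fx=4,fy=4,interpolation=cv2.INTER_NEAREST))
```

```text
ear y -60.8 x -11.4 8.4 mid -1.531736570666414
ear y -55.8 x -11.3 8.4 mid -1.4411040047223915
ear y -50.8 x -11.2 8.5 mid -1.3750758027528844
ear y -45.8 x -11.1 8.7 mid -1.219590859385379
ear y -40.8 x -11.0 8.7 mid -1.125258388665288
ear y -35.8 x -10.8 8.8 mid -0.9903414442363365
ear y -30.8 x -10.8 3.3 mid -3.778111875283326
hub h 38.37759633176782
cap px 269.4549180327869 116.39890710382514 732 [-0.30112675 -2.09907759 41.37894667]
[31  0  6 14 45] [252.48888889  12.51111111] [[-12.37535037 -56.04305341  25.        ]]
[  8   5  18  19 276] [234.58695652  21.79710145] [[ -1.47053921 -55.70412388  25.        ]]
[ 0 22  5 10 28] [219.17857143  35.75      ] [[  9.37639819 -52.76601188  25.        ]]
```

View pics/w10c.png

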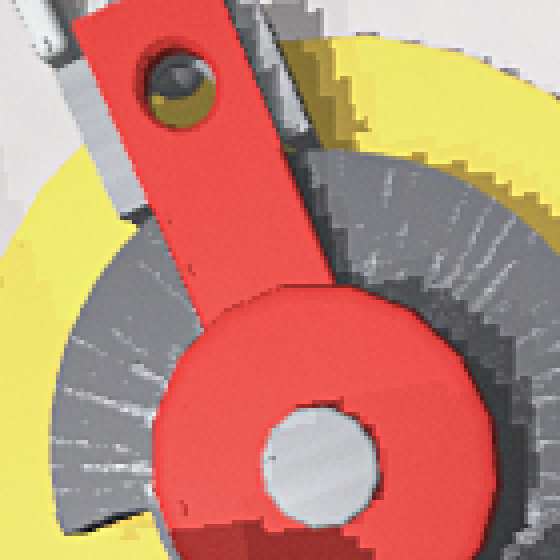

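The ear midline and the TCP bearing both put the handle at 88.8–88.9°, so a nudge of about 1.5 mm along the tangent will finish it.

Request:
play_rows:
  series:
    - [[0, 0, 0], [0.0008, -0.0003, 0], -1]
    - [[0, 0, 0], [0.0008, -0.0003, 0], -1]
    - [[0, 0, 0], [0, 0, 0], -1]
    - [[0, 0, 0], [0, 0, 0], -1]

```text
t: 17.1
position: [0.5394, 0.2335, 0.1331]
eef_rot: [2.98, 0.37, 3.012]
contact_force: [2.0, 2.1, 5.7]
finger_gap: 0.0214
```

```bash
cat > ear.py <<'E'
from h import *
sw(20)
s,p,r=st(); im,d=viewer.camera('wrist'); cv2.imwrite('pics/ear_%d.png'%(s['t']*100),im)
m=masks(im)['red']; c=viewer.calibration('wrist'); T=c['tool_from_camera']
def cast(u,v,h):
    dr=np.stack([(u-c['cx'])/c['fx'],(v-c['cy'])/c['fy'],np.ones_like(u)],-1)@T[:3,:3].T
    dr=r.apply(dr); o=p+r.apply(T[:3,3]); D=dr@F; O=F.T@(o-piv)*1000
    return O+D*((h-O[2])/D[:,2])[:,None]
v,u=np.nonzero(m); P=cast(u.astype(float),v.astype(float),25)
P=P[(abs(P[:,0])<15)&(P[:,1]<-32)&(P[:,1]>-64)]
ys=np.arange(-60,-34,2); mid=[]
for y0 in ys:
    q=P[abs(P[:,1]-y0)<1.2][:,0]; mid.append((q.min()+q.max())/2)
k=np.polyfit(ys,mid,1); print('theta',90-np.degrees(np.arctan(k[0])),'x at -54',np.polyval(k,-54),'at 0',k[1])
E
python3 ear.py
```

```text
17.1 loc [-0.6 73.9 31.5] want [-0.7 73.4] F [4.6 1.5 4.3] gap 0.02135236468836537 tool err [np.float64(-0.1334602289928858), np.float64(-0.5108107929375986), np.float64(0.21210234142063555)] ang 89.9443096313422 toolang 157.3997874623254 [ 0.38 -0.32  2.   -0.04  1.06 -2.65]
theta 89.45062249194274 x at -54 -0.6550740270898552 at 0 -0.1372820556794198
```

Request:
play_rows:
  series:
    - [[0, 0, 0], [0.0002, 0, 0], -0.4]
    - [[0, 0, 0], [0, 0, 0], 0]
    - [[0, 0, 0], [0, 0, 0], 0]
    - [[0, 0, 0], [0, 0, 0], 0]
    - [[0, 0, 0], [0, 0, -0.01], 0]
    - [[0, 0, 0], [0, 0, -0.014], 0]
    - [[0, 0, 0], [0, 0, -0.015], 0]
    - [[0, 0, 0], [0, 0, -0.015], 0]
    - [[0, 0, 0], [0, 0, -0.015], 0]

```text
t: 18.27
position: [0.5126, 0.2255, 0.1972]
eef_rot: [2.98, 0.369, 3.013]
contact_force: [0.5, 0.7, 0.3]
finger_gap: 0.0467
```

```bash
python3 ear.py
python3 - <<'E'
from h import *
s,p,r=st(); print(s['finger_gap'])
goto([-.6,-124.8,95],0,20,0)
E
```

```text
18.275 loc [ -1.3  74.  101.5] want [-0.7 73.4] F [ 0.7  0.5 -0. ] gap 0.04666938830543399 tool err [np.float64(-0.792957519824518), np.float64(-0.36980741172497333), np.float64(70.17556615862767)] ang 90.46154269506424 toolang 157.43760831748915 [ 0.39 -0.42  1.96 -0.04  1.2  -2.65]
theta 89.45996131577735 x at -54 -0.6405982884523245 at 0 -0.13160874672502215
0.04660730283187918
t 18.325 loc [ -0.3  74.1 103.4] F [1.2 0.5 2.8] q [ 0.39 -0.42  1.96 -0.04  1.2  -2.65]
[[[0.0,-0.0,0.137],[-0.0038,-0.0092,0.0004],0],[[0.0,-0.0,0.137],[-0.005,-0.0086,0.0004],0],[[0.0,-0.0,0.137],[-0.0062,-0.0078,0.0004],0],[[0.0,-0.0,0.137],[-0.0072,-0.0069,0.0004],0],[[0.0,-0.0,0.137],[-0.008,-0.0059,0.0004],0],[[0.0,-0.0,0.137],[-0.0088,-0.0047,0.0004],0],[[0.0,-0.0,0.137],[-0.0093,-0.0034,0.0004],0],[[0.0,-0.0,0.137],[-0.0097,-0.0021,0.0004],0],[[0.0,-0.0,0.137],[-0.0099,-0.0008,0.0004],0],[[0.0,-0.0,0.137],[-0.0099,0.0006,0.0004],0]]
[[[0.0,-0.0,0.137],[-0.0098,0.0019,0.0004],0],[[0.0,-0.0,0.137],[-0.0094,0.0032,0.0004],0],[[0.0,-0.0,0.137],[-0.0089,0.0045,0.0004],0],[[0.0,-0.0,0.137],[-0.0082,0.0057,0.0004],0],[[0.0,-0.0,0.137],[-0.0073,0.0067,0.0004],0],[[0.0,-0.0,0.137],[-0.0063,0.0077,0.0004],0],[[0.0,-0.0,0.137],[-0.0052,0.0085,0.0004],0],[[0.0,-0.0,0.137],[-0.004,0.0091,0.0004],0],[[0.0,-0.0,0.137],[-0.0027,0.0096,0.0004],0],[[0.0,-0.0,0.137],[-0.0014,0.0099,0.0004],0]]
```

The handle stayed at 89.5° after release. Now return to the knob.

Request:
play_rows:
  series:
    - [[0, 0, 0.137], [-0.0038, -0.0092, 0], 0]
    - [[0, 0, 0.137], [-0.005, -0.0086, 0], 0]
    - [[0, 0, 0.137], [-0.0062, -0.0078, 0], 0]
    - [[0, 0, 0.137], [-0.0072, -0.0069, 0], 0]
    - [[0, 0, 0.137], [-0.008, -0.0059, 0], 0]
    - [[0, 0, 0.137], [-0.0088, -0.0047, 0], 0]
    - [[0, 0, 0.137], [-0.0093, -0.0034, 0], 0]
    - [[0, 0, 0.137], [-0.0097, -0.0021, 0], 0]
    - [[0, 0, 0.137], [-0.0099, -0.0008, 0], 0]
    - [[0, 0, 0.137], [-0.0099, 0.0006, 0], 0]

```text
t: 19.58
position: [0.5419, 0.1302, 0.196]
eef_rot: [2.748, -0.077, 1.684]
contact_force: [-0.4, -0.0, 0.6]
finger_gap: 0.0463
```

Request:
play_rows:
  series:
    - [[0, 0, 0.137], [-0.0098, 0.0019, 0], 0]
    - [[0, 0, 0.137], [-0.0094, 0.0032, 0], 0]
    - [[0, 0, 0.137], [-0.0089, 0.0045, 0], 0]
    - [[0, 0, 0.137], [-0.0082, 0.0057, 0], 0]
    - [[0, 0, 0.137], [-0.0073, 0.0067, 0], 0]
    - [[0, 0, 0.137], [-0.0063, 0.0077, 0], 0]
    - [[0, 0, 0.137], [-0.0052, 0.0085, 0], 0]
    - [[0, 0, 0.137], [-0.004, 0.0091, 0], 0]
    - [[0, 0, 0.137], [-0.0027, 0.0096, 0], 0]
    - [[0, 0, 0.137], [-0.0014, 0.0099, 0], 0]

```text
t: 20.82
position: [0.5712, 0.035, 0.1962]
eef_rot: [3.14, -0.401, 0.299]
contact_force: [-1.3, 0.4, -0.4]
finger_gap: 0.0466
```

Run:
```python
from h import *
goto([-.6,-125,12],0,8,0)
s,p,r=st(); im,d=viewer.camera('wrist'); cv2.imwrite('pics/w12.png',im)
W=world('wrist',im,d,s); m=masks(im); L=(W-piv)@F*1000
b=m['blue']&(L[...,2]>47)&(L[...,2]<60)&(abs(L[...,1]+115)<40); print('knobtop',b.sum(),L[b].mean(0))
```

```text
t 20.825 loc [  -1.1 -125.3  100.2] F [-1.3  0.4 -0.4] q [-0.06 -0.38  1.94  0.15  1.21 -0.38]
[[[-0.0,0.0,0.0],[0.0001,-0.0,0.011],0],[[-0.0,0.0,0.0],[0.0001,-0.0,0.011],0],[[-0.0,0.0,0.0],[0.0001,-0.0,0.011],0],[[-0.0,0.0,0.0],[0.0001,-0.0,0.011],0],[[-0.0,0.0,0.0],[0.0001,-0.0,0.011],0],[[-0.0,0.0,0.0],[0.0001,-0.0,0.011],0],[[-0.0,0.0,0.0],[0.0001,-0.0,0.011],0],[[-0.0,0.0,0.0],[0.0001,-0.0,0.011],0]]
knobtop 393 [  -0.49876378 -124.63441751   52.40160854]
```

View pics/w12.png

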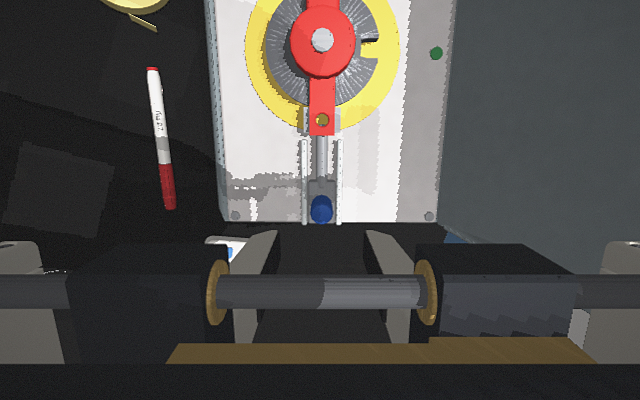

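The ear at (322,120) lies over the hasp, in line with the bolt, and the knob is at (321,210). Descend, grip and push home.

Request:
play_rows:
  series:
    - [[0, 0, 0], [0.0002, 0, 0.011], 0]
    - [[0, 0, 0], [0.0002, 0, 0.011], 0]
    - [[0, 0, 0], [0, 0, 0.011], 0]
    - [[0, 0, 0], [0, 0, 0.011], 0]
    - [[0, 0, 0], [0, 0, 0.011], 0]
    - [[0, 0, 0], [0, 0, 0.011], 0]
    - [[0, 0, 0], [0, 0, 0.011], 0]
    - [[0, 0, 0], [0, 0, 0.01], 0]
    - [[0, 0, 0], [0, 0, 0], 0]

```text
t: 22.0
position: [0.6039, 0.0453, 0.1151]
eef_rot: [3.139, -0.4, 0.303]
contact_force: [1.1, 0.1, 0.1]
finger_gap: 0.0466
```

Request:
play_rows:
  series:
    - [[0, 0, 0], [0, 0, 0], -1]
    - [[0, 0, 0], [0, 0, 0], -1]
    - [[0, 0, 0], [0, 0, 0], -1]
    - [[0, 0, 0], [0, 0, 0], -1]
    - [[0, 0, 0], [0, 0, 0], -1]
  squeeze: 20

```text
t: 22.62
position: [0.6037, 0.0451, 0.1162]
eef_rot: [3.138, -0.4, 0.303]
contact_force: [-6.5, -2.2, 2.4]
finger_gap: 0.0174
```

Run:
```python
from h import *
s,p,r=st(); print(s['t'],loc(p),F.T@s['contact_force'],s['finger_gap'])
```

```text
22.625 [  -1.03675173 -125.05883395   13.31923386] [-5.37052248 -0.25795678  4.9404811 ] 0.017392229507991755
```

Request:
play_rows:
  series:
    - [[0, 0, 0], [-0.0003, -0.003, 0], -1]
    - [[0, 0, 0], [0, -0.003, 0], -1]
    - [[0, 0, 0], [0, -0.003, 0], -1]
    - [[0, 0, 0], [0, -0.003, 0], -1]
    - [[0, 0, 0], [0, -0.002, 0], -1]

```text
t: 23.25
position: [0.5995, 0.0587, 0.1161]
eef_rot: [3.138, -0.401, 0.304]
contact_force: [-4.0, -3.5, 3.1]
finger_gap: 0.0178
```

Run:
```python
from h import *
s,p,r=st(); print(s['t'],loc(p),F.T@s['contact_force'],s['finger_gap'])
```

```text
23.25 [  -1.02730444 -110.83204094   13.30442904] [-3.29252179 -2.17712892  4.75025928] 0.017791847486536807
```

Request:
play_rows:
  series:
    - [[0, 0, 0], [0, -0.002, 0], -1]
    - [[0, 0, 0], [0, -0.002, 0], -1]
    - [[0, 0, 0], [0, -0.002, 0], -1]
    - [[0, 0, 0], [0, -0.002, 0], -1]
    - [[0, 0, 0], [0, -0.002, 0], -1]
    - [[0, 0, 0], [0, -0.001, 0], -1]
    - [[0, 0, 0], [0, 0, 0], -1]

```text
t: 24.12
position: [0.5967, 0.0682, 0.1162]
eef_rot: [3.136, -0.401, 0.304]
contact_force: [-0.7, -11.1, 3.7]
finger_gap: 0.0169
```

Run:
```python
from h import *
s,p,r=st(); print(s['t'],loc(p),F.T@s['contact_force'],s['finger_gap'])
im,d=viewer.camera('wrist'); cv2.imwrite('pics/w14.png',im)
```

```text
24.125 [  -1.00713026 -100.86930214   13.31671593] [ -2.09534747 -10.39145037   4.90325197] 0.016945118022906935
```

View pics/w14.png

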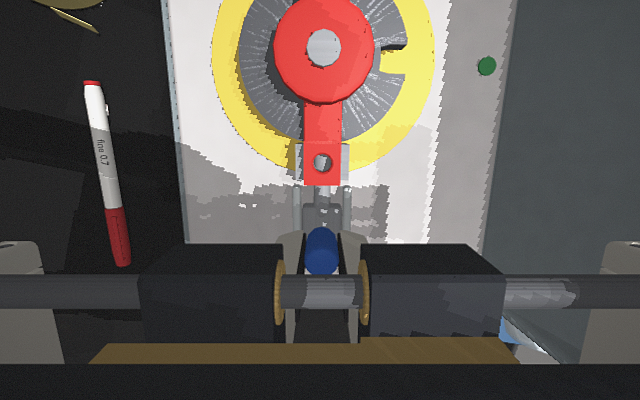

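The bolt moved the full 24 mm to a 10 N end stop, and its rod now shows under the ear's hole. Release and retreat.

Request:
play_rows:
  series:
    - [[0, 0, 0], [0, 0.0005, 0], -1]
    - [[0, 0, 0], [0, 0, 0], 0]
    - [[0, 0, 0], [0, 0, 0], 0]
    - [[0, 0, 0], [0, 0, 0], 0]
    - [[0, 0, 0], [0, 0, -0.01], 0]
    - [[0, 0, 0], [0, 0, -0.02], 0]
    - [[0, 0, 0], [0, 0, -0.025], 0]
    - [[0, 0, 0], [0, 0, -0.025], 0]
    - [[0, 0, 0], [0, 0, -0.025], 0]
    - [[0, 0, 0], [0, 0, 0], 0]

```text
t: 25.42
position: [0.5575, 0.0564, 0.2161]
eef_rot: [3.137, -0.405, 0.304]
contact_force: [0.6, 1.0, 0.9]
finger_gap: 0.0464
```

```bash
sed 's/sw(20)/pass/' ear.py > ear2.py; python3 ear2.py
python3 - <<'E'
from h import *
s,p,r=st(); print(s['t'],loc(p),s['contact_force'],s['finger_gap'])
im,d=viewer.camera('wrist'); cv2.imwrite('pics/w15.png',im)
W=world('wrist',im,d,s); m=masks(im); L=(W-piv)@F*1000
b=m['blue']&(L[...,2]>47)&(L[...,2]<60)&(abs(L[...,1]+115)<40); print('knobtop',b.sum(),L[b].mean(0))
im,d=viewer.camera('top'); cv2.imwrite('pics/t15.png',im)
E
```

```text
theta 88.94517329648727 x at -54 -0.48586746488543275 at 0 0.5083956147500004
25.475 [  -0.46516773 -100.61399151  119.55436434] [ 0.56173404  0.34853587 -0.73637337] 0.04672386654512243
knobtop 332 [  -0.48241891 -100.58827775   52.43459603]
```

View pics/w15.png

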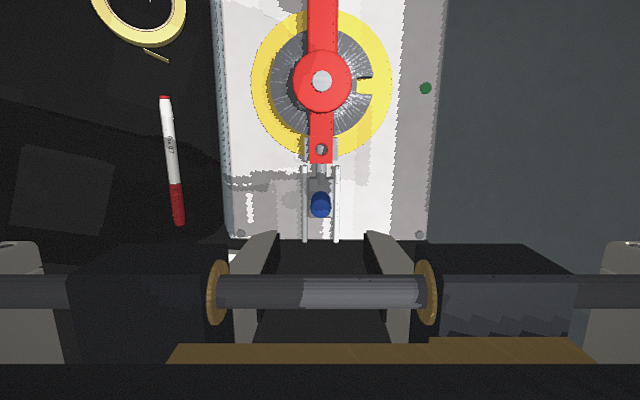

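View pics/t15.png

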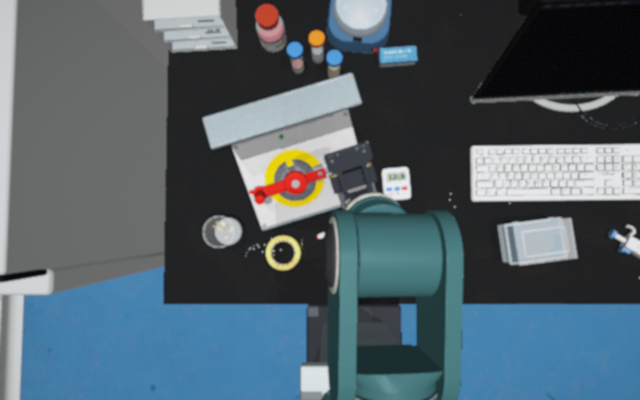

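```bash
python3 -c "
from workcell import arm
print(arm.finish_job()); print(arm.get_state()['t'])"
```

```text
the job is handed in; nothing more can be done
None
the job is handed in; nothing more can be done
```

The isolator is locked off as asked, and I handed the job in after about 25.5 s of the 58 s allowed. The arm reported no verdict, so the checks below are my own measurements.

**What I did:** I drew the bolt back to its stop, about 23.4 mm by camera. I then swung the handle to off, let go, and pushed the bolt 24 mm home until it hit its end stop at about 10 N. Finally I opened the gripper and backed clear.

**Last checks:**
- **Handle:** the wrist camera put it at 88.9–89.5° (1.55–1.56 rad), inside the allowed band.
- **Holes:** the ear's centre line was about 0.5 mm off the map's bolt line at the hasp, and the bolt's rod shows through the ear's hole.
- **Bolt:** the knob measured −100.6 mm along the slide, against −101 to −102 mm before the job. It is home within about 1 mm.
- **Robot:** the gripper was open and about 80 mm above the knob, with contact force near zero.
- **Bystanders:** in the last top view the beaker, timer and tape look unmoved. The arm hides most of the marker there, but it is visible and undisturbed in the wrist view.

**What disagreed:** the real fingertips sit about 34 mm further back than the stated 19 mm ahead of the TCP. My first grasp therefore closed above the knob without touching it. I confirmed the offset with two cameras and corrected for it, and every later grasp held.

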